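# Shut off the burner manifold and take the cap off its left outlet

### The arm

A 6-joint arm with a two-finger parallel gripper is mounted at the origin on a cart in front of the work surface, level with it; the furniture and walls round the work are solid. World frame = base frame: x ahead of the robot, y to its left, z up, the work surface at z = 0. Lengths are in mm, angles in rad, forces in N, time in s.
With the tool pointing down it reaches from about 350 to 775 mm from the base axis. Payload 7.3 kg.
Tool frame: the origin (TCP) lies at the very end of the fingers, on their centre line; the grasp point (between the pads) lies 19 mm behind it; z points along the fingers, y is the line along which they close (so a half turn about z gives the same grasp; the last joint's range is limited). The gripper opens to 92 mm and grips with 3 to 60 N. Pads are 19 mm wide; open, the fingers measure 130 mm over their backs; the gripper's body (75 mm by 190 mm) begins 47 mm behind the grasp point.
Start: joints at [-1.249, 0.342, 1.524, -0, 1.275, -0.146], TCP at [236.759, -468.604, 226.741] pointing down, gripper open.
Joint ranges: [-2.53, 2.53], [-0.77, 2.02], [0.04, 2.7], [-1, 4.14], [0.28, 2.66], [-3.11, 3.11]. Speed limits (rad/s): [2.57, 2.57, 3.14, 3.14, 3.14, 3.14].

### API

Orientations are given as [roll, pitch, yaw] about the fixed x, y, z axes, in that order (R = Rz(yaw) Ry(pitch) Rx(roll)).
In Python, from plant import get_obs, vision, workorder gives the robot as it stands.
- The arm moves only by the shell command python3 -m pendant 'ROWS' [OPENING]. ROWS is a JSON object of lists of equal length, an entry for each row: "dp": the shift along the tool's x, y, z in m, a list of three; "rotation": the turn, a rotation vector about the tool's x, y, z in rad, a list of three. A call has 1 to 8 rows; each row is the pose to reach, as a shift and turn from the pose commanded when the call began, along the tool's axes at that moment; what a row does not reach only later rows make up. A row lasts 1/8 s, in which the tool goes at most 62.5 mm and 10.7 degrees, less where a joint would pass 70% of its speed; a pose out of reach is approached as far as the arm can. A call with a gripper value outside its range is refused whole. OPENING is the finger opening in m, from 0 to 0.0918, set as the call begins (- or left out, the last holds). The fingers move at their own pace and stop on an object; the grip force is fixed at half the most. Time passes only in rows, so rows that repeat a pose let the fingers close. It gives the time, the measured TCP pose, the force, the opening and the grip force at its end, in the units of the state.
- get_obs(): the state, without advancing time (a new reading comes with each control period).
- vision.capture(name): name is "scene" or "top" or "wrist"; returns a dict with "pixels" (384x512x3 uint8, red, green, blue), "vfov" (degrees; the focal length in pixels is half the picture's height over the tangent of half this angle, whatever the lens; pixels are square), "cx", "cy" (the principal point, pixels), "pose" (4x4, takes a point from camera to world coordinates); the wrist camera has in their place "T_tool_cam" (4x4, takes a point from camera to tool coordinates, whose origin is the TCP and whose axes are the flange's). Camera axes: x right, y up, looking along -z (the intrinsics and any distortion apply to the point x, -y, -z); pixel columns grow to the right and rows downward; lengths in mm; the calibration is good to about 2 mm. A picture is of the moment at which its call begins: read the wrist's pose just before it. There is no depth.
- workorder.close_job(): hands the job in; it is judged then, once.
The state is a dict: "time": time; "joint_positions": joint angles; "dq": joint speeds; "tau": joint torques, N m; "tool_pos": TCP position; "tcp_rot": TCP orientation; "contact_force": force on the tool from outside, world axes, zero at the start; "moment": the same for the moment, N m; "grip_width": finger opening in mm; "finger_force": force on a finger pad.
Only numpy, scipy, OpenCV 4.12 (cv2) and the standard library are available. Lean on these libraries where they do the work, as an engineer would, in place of code of your own. Each camera call takes 0.05 s, during which the arm holds its last target. There are 200 camera calls.

### The job

Make the gas burner manifold on the bench ready for a hose: first turn the ring-shaped shut-off collar in its middle clockwise to its locked mark, then unscrew the cap of the left-hand outlet and finish holding that cap, right way up and gripped in the fingers, at least 6 cm above where it sat. Nothing tells whether its thread is left- or right-handed, so feel which way it loosens; leave the other outlet's cap screwed on and everything round the manifold undisturbed.

Things in the scene. Friction and masses are not known exactly. Their poses are not given: they have to be found in the camera images.
- manifold: Aluminium bar 44 mm deep (x), 310 mm long (y), 62 mm high, on feet screwed to the bench, turned up to 20 degrees. Origin on the bench under its middle; x to its back (gauge there, 105 mm high), y along the bar to the left. On top: the shut-off collar in the middle, an outlet 120 mm to each side of it; a pipe leaves the right end.
- collar_grip (a point): Point on the upright axis of the shut-off collar, 80 mm above the bench. The collar is a knurled steel ring, 52 mm diameter, 24 mm high (67 to 91 mm above the bench), round a fixed post that ends 107 mm above the bench. Grip it across its diameter from above and turn it. It is captive and turns with light friction (0.12 N m).
- locked_mark (a point): The locked mark: a small dark raised bar (8 x 5 mm) on the flange round the collar's foot, on the side towards the robot. The open mark on the right-hand side is a thinner, lower plain bar.
- collar (a joint): Angle of the collar in rad, anticlockwise from above positive; 0 when the dark raised index rib on its rim points at the locked mark. Starts open, at 0.7 to 1.35 (rib towards the right). Clockwise closes it; a stop lies 0.08 rad beyond the locked mark. It stays where it is left.
- outlet_a: One of two identical brass outlets, a spigot with a 39 mm thread, hidden under its cap. Origin on its upright axis at the bar's top, 62 mm above the bench; spigot top 38 mm above the origin. Outlet_a may be the left-hand or the right-hand one: the left-hand one lies at positive y of the manifold.
- outlet_b: The other outlet, the same in look and size, on the other end of the bar. One outlet has a right-hand and one a left-hand thread, and which one sits where changes.
- cap_a: Knurled steel cap on outlet_a: 50 mm diameter, 30 mm high, 90 g; origin at its underside's centre, 75 mm above the bench while screwed on. Three-start thread: the tight way it stops dead within 3 degrees; the loose way it turns easily (under 0.1 N m), climbs 5 mm in 72 degrees (1 mm play), lifts straight off from 72 to 96 degrees and stops at 97. Before that it cannot be pulled off.
- cap_b: The cap on outlet_b: the same in look, size and working, but its thread has the other hand.
- vase: Unglazed vase, 98 mm wide and 152 mm tall, on a round plaster slab on the left; origin under its middle. Leave alone.
- cup: Unglazed cup, 72 mm wide and 77 mm tall, at the left back; origin under its middle. Leave alone.
- stain_jar: Screw-lid jar, 60 mm wide and 80 mm tall, behind the left outlet; origin under its middle. Leave alone.
- rib: Flat oval wooden rib, 68 x 90 x 8 mm, lying in front of the manifold. Leave alone.
- tile: Flat test tile, 57 x 34 x 9 mm, lying in front of the manifold. Leave alone.
- tub: Lidded tub, 107 mm wide and 79 mm tall, to the right of the manifold; origin under its middle. Leave alone.
- clamp: Small G-clamp lying flat, 131 x 80 x 19 mm, at the front on the right. Leave alone.
- needle: Needle tool, 147 mm long, 11 mm thick, lying at the front on the far right. Leave alone.
There are look-alikes about, which are no part of the job. Leave any blue or red look-alike of the cap_b alone.

How it is judged (in metres and radians):
On the way, in this order (a step that is already met when the one before it is completed fails the run):
1. the shut-off collar stands at its locked mark (value of joint collar between -0.15 and 0.15 rad and velocity of joint collar between -0.1 and 0.1 rad/s), for 0.2 s.
2. the left outlet's cap is off its thread, in the fingers (((y of outlet_a in the frame of manifold above 0 m and z of cap_a in the frame of outlet_a above 0.04 m and contact force between cap_a and the fingers above 1 N) or (y of outlet_b in the frame of manifold above 0 m and z of cap_b in the frame of outlet_b above 0.04 m and contact force between cap_b and the fingers above 1 N))), for 0.1 s.
At the end, for the whole second after the job is handed in: Collar within 0.15 rad of its locked mark; left cap held still in the fingers, tilted under 0.35 rad, at least 52 mm above where it sat, touching neither outlet nor manifold; the other cap seated, raised by no more than 3 mm; no other thing moved by over 3 cm or tipped (value of joint collar between -0.15 and 0.15 rad and ((y of outlet_a in the frame of manifold above 0 m and z of cap_a in the frame of outlet_a above 0.065 m and angle between cap_a's own z axis and vertical below 0.35 rad and contact force between cap_a and the fingers above 1 N and contact force between cap_a and outlet_a below 0.2 N and contact force between cap_a and manifold below 0.2 N and contact force between cap_a and cap_b below 0.2 N and linear speed of cap_a below 0.03 m/s and z of cap_b in the frame of outlet_b below 0.016 m and horizontal distance between cap_b and outlet_b below 0.004 m) or (y of outlet_b in the frame of manifold above 0 m and z of cap_b in the frame of outlet_b above 0.065 m and angle between cap_b's own z axis and vertical below 0.35 rad and contact force between cap_b and the fingers above 1 N and contact force between cap_b and outlet_b below 0.2 N and contact force between cap_b and manifold below 0.2 N and contact force between cap_b and cap_a below 0.2 N and linear speed of cap_b below 0.03 m/s and z of cap_a in the frame of outlet_a below 0.016 m and horizontal distance between cap_a and outlet_a below 0.004 m))); the arm keeps its last pose, push and grip.
It fails at once if the left outlet's cap rises on its thread while the collar is not at its locked mark (not (value of joint collar between -0.15 and 0.15 rad) and ((y of outlet_a in the frame of manifold above 0 m and z of cap_a in the frame of outlet_a above 0.017 m) or (y of outlet_b in the frame of manifold above 0 m and z of cap_b in the frame of outlet_b above 0.017 m))).
It fails at once if the right outlet's cap is unscrewed ((y of outlet_a in the frame of manifold above 0 m and z of cap_b in the frame of outlet_b above 0.018 m) or (y of outlet_b in the frame of manifold above 0 m and z of cap_a in the frame of outlet_a above 0.018 m)).
It fails at once if something round the manifold is shifted by more than 3 cm or tipped (distance of any of vase, cup, stain_jar, rib, tile, tub, clamp, needle from where it was at the start of the episode above 0.03 m or angle between any of vase, cup, stain_jar, tub's own z axis and vertical above 0.5 rad).
It also fails if it takes over 45 s, if anything falls off the work surface, if the arm or the gripper's body presses on something with over 40 N, if the wrist force passes 120 N, or if a joint passes its speed limit or range.

## Working session

There is one attempt and no reset: what is moved stays moved. The work goes in short steps, Python scripts to look and compute and a shell command to move; the robot and the scene stay as the last step left them, time stands still between calls to the robot, and variables do not carry over. Pictures are saved under pics/ and viewed, at most 10 in all, crops included, and the job is handed in when it is done.

```bash
ls; mkdir -p pics
cat > h.py <<'E'
import numpy as np, cv2, json
from plant import get_obs, vision, workorder
def save(n,f):
    c=vision.capture(n); cv2.imwrite('pics/'+f,c['pixels'][:,:,::-1]); 
    d={k:(np.array(v).tolist()) for k,v in c.items() if k!='pixels'}; json.dump(d,open('pics/'+f+'.json','w')); return c
E
python3 - <<'E'
from h import *
print(get_obs())
for n in ['scene','top','wrist']:
    c=save(n,n+'0.png'); print(n,{k:np.round(v,4).tolist() for k,v in c.items() if k!='pixels'})
a=cv2.imread('pics/scene0.png');b=cv2.imread('pics/top0.png')
E
```

```text
pics
{'time': 0.0, 'joint_positions': array([-1.24898698e+00,  3.42733548e-01,  1.52502775e+00, -1.46699284e-05,
        1.27540152e+00, -1.45983335e-01]), 'dq': array([ 0.00038816,  0.00118832, -0.00088623, -0.00117328,  0.00066935,
       -0.00068607]), 'tau': array([-1.14687671e-03, -4.31246567e+01, -2.44225305e+01,  7.17203692e-02,
        5.59252349e-02, -1.25113656e-04]), 'tool_pos': array([ 236.62279592, -468.18800657,  226.03560508]), 'tcp_rot': array([-3.14003715e+00, -2.14525997e-04,  4.67796793e-01]), 'contact_force': array([-0.58880804,  0.21942492,  0.50625181]), 'moment': array([ 0.00415762, -0.02414862,  0.00127172]), 'finger_force': 0.0, 'grip_width': 91.45483175416837}
scene {'vfov': 53.8292, 'cx': 254.5748, 'cy': 191.4036, 'pose': [[-0.718, 0.321, -0.6177, -200.8913], [-0.696, -0.3183, 0.6436, 678.6499], [0.01, 0.892, 0.4519, 572.0679], [0.0, 0.0, 0.0, 1.0]]}
top {'vfov': 45.8799, 'cx': 249.5336, 'cy': 191.7705, 'pose': [[-0.0237, 0.9976, -0.065, 409.6189], [-0.9996, -0.0246, -0.0118, -46.1261], [-0.0134, 0.0647, 0.9978, 1675.6812], [0.0, 0.0, 0.0, 1.0]]}
wrist {'vfov': 67.9394, 'cx': 253.1188, 'cy': 191.0127, 'T_tool_cam': [[0.0003, 0.9674, 0.2533, 67.2659], [1.0, -0.0005, 0.0008, -0.7594], [0.0009, 0.2533, -0.9674, -158.1348], [0.0, 0.0, 0.0, 1.0]]}
```

View pics/scene0.png

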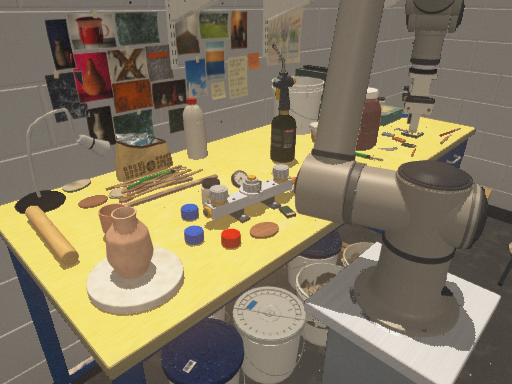

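View pics/top0.png

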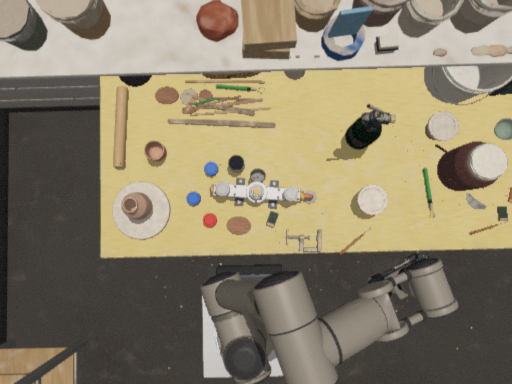

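Top view: manifold bar from about (212,190) to (310,197), with the left cap near (221,189), the collar near (257,192) and the right cap near (291,194). The pipe is at the right end. Scene view: left cap about (217,197), collar (252,187), right cap (281,173), gauge (240,178).
Look-alikes are the loose blue caps at top (211,169) and (194,199), the red one at (210,220), and the stain jar at (236,163). None of these is on the bar, so I choose the pale cap at (221,189), away from the pipe.

```bash
python3 - <<'E'
from h import *
a=cv2.imread('pics/scene0.png')[160:230,190:310];b=cv2.imread('pics/top0.png')[160:220,200:320]
f=lambda i:cv2.resize(i,None,fx=5,fy=5,interpolation=cv2.INTER_CUBIC)
cv2.imwrite('pics/crop0.png',np.vstack([f(a)[:300],f(b)]))
E
cat >> h.py <<'E'
def ray(cal,u,v,P=None):
    P=np.array(cal['pose']) if P is None else P
    fl=192/np.tan(np.radians(cal['vfov']/2))
    d=P[:3,:3]@np.array([(u-cal['cx'])/fl,-(v-cal['cy'])/fl,-1]); return P[:3,3],d/np.linalg.norm(d)
def tri(rays):
    A=sum(np.eye(3)-np.outer(d,d) for o,d in rays);b=sum((np.eye(3)-np.outer(d,d))@o for o,d in rays)
    x=np.linalg.solve(A,b); return x,[np.linalg.norm(np.cross(x-o,d)) for o,d in rays]
def atz(r,z): o,d=r; return o+d*(z-o[2])/d[2]
def proj(cal,X,P=None):
    P=np.array(cal['pose']) if P is None else P
    fl=192/np.tan(np.radians(cal['vfov']/2)); p=P[:3,:3].T@(np.array(X)-P[:3,3]); return cal['cx']+fl*p[0]/-p[2],cal['cy']-fl*p[1]/-p[2]
def cal(f): return json.load(open('pics/'+f+'.json'))
def wpose(o,c):
    from scipy.spatial.transform import Rotation as R
    T=np.eye(4);T[:3,:3]=R.from_euler('xyz',o['tcp_rot']).as_matrix();T[:3,3]=o['tool_pos'];return T@np.array(c['T_tool_cam'])
E
```

```text
(no output)
```

View pics/crop0.png

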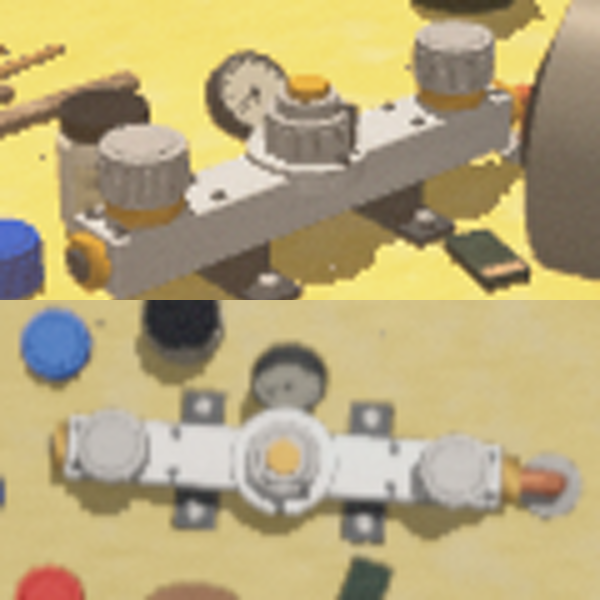

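The crop shows grey caps at both ends of the bar and the collar with its yellow post in the middle. In top pixels, the left cap is at (222.6,189.0), the post at (256.8,191.4) and the right cap at (291,193.6). In scene pixels, the cap tops are at (218.6,189) and (280.8,168) and the post top at (251.8,177.2).

Run:
```python
from h import *
t,s=cal('top0.png'),cal('scene0.png')
for n,a,b in [('L',(222.6,189),(218.6,189)),('post',(256.8,191.4),(251.8,177.2)),('R',(291,193.6),(280.8,168))]:
    print(n,*tri([ray(t,*a),ray(s,*b)]))
from scipy.spatial.transform import Rotation as R
o=get_obs(); print(R.from_euler('xyz',o['tcp_rot']).as_matrix().round(3), o['time'])
```

```text
L [524.64439725  66.66692479 100.0828463 ] [np.float64(0.688750491086901), np.float64(0.6887504910869438)]
post [512.84151931 -52.68222529 101.60188482] [np.float64(0.11297289299967711), np.float64(0.11297289299962698)]
R [ 502.03784707 -171.77328478   98.61851252] [np.float64(0.41560025937122763), np.float64(0.4156002593713209)]
[[ 0.893  0.451 -0.   ]
 [ 0.451 -0.893  0.001]
 [ 0.    -0.001 -1.   ]] 0.15
```

The triangulated points match the text: about 240 mm between the caps, heights within 5 mm, yaw about -0.095. I'll move above the collar to see it with the wrist camera.

```bash
python3 -m pendant '{"dp":[[0.054,-0.031,0],[0.108,-0.062,0],[0.163,-0.092,0],[0.217,-0.123,0],[0.271,-0.154,0],[0.325,-0.185,0],[0.380,-0.216,0],[0.434,-0.247,0]],"rotation":[[0,0,0],[0,0,0],[0,0,0],[0,0,0],[0,0,0],[0,0,0],[0,0,0],[0,0,0]]}' 0.09
python3 -m pendant '{"dp":[[0,0,0],[0,0,0]],"rotation":[[0,0,0],[0,0,0]]}'
python3 - <<'E'
from h import *
o=get_obs(); c=save('wrist','w1.png'); print(o['tool_pos'],o['tcp_rot'],o['time'],o['joint_positions'].round(2))
P=wpose(o,c); np.save('pics/w1.npy',P)
for X in [(512.8,-52.7,107),(524.6,66.7,105),(502,-171.8,105)]: print(proj(c,X,P))
cv2.imwrite('pics/w1b.png',cv2.resize(cv2.imread('pics/w1.png'),(768,576)))
E
```

```text
time: 1.15
tool_pos: [513.4, -50.9, 226.7]
tcp_rot: [3.141, 0.0, 0.468]
contact_force: [0.7, -0.0, -0.3]
grip_width: 90.0
finger_force: 0.0
time: 1.4
tool_pos: [512.1, -52.8, 226.3]
tcp_rot: [-3.141, 0.001, 0.469]
contact_force: [-0.2, 0.0, 0.1]
grip_width: 89.9
finger_force: 0.0
[512.11982957 -52.81335593 226.29332628] [-3.14135694e+00  1.18769252e-03  4.68753660e-01] 1.4 [-0.25  0.32  1.55 -0.    1.27  0.85]
(np.float64(254.34385668569763), np.float64(185.05054741441094))
(np.float64(147.96615368699628), np.float64(118.5347610604495))
(np.float64(349.53914631252513), np.float64(242.65246936174185))
```

View pics/w1b.png

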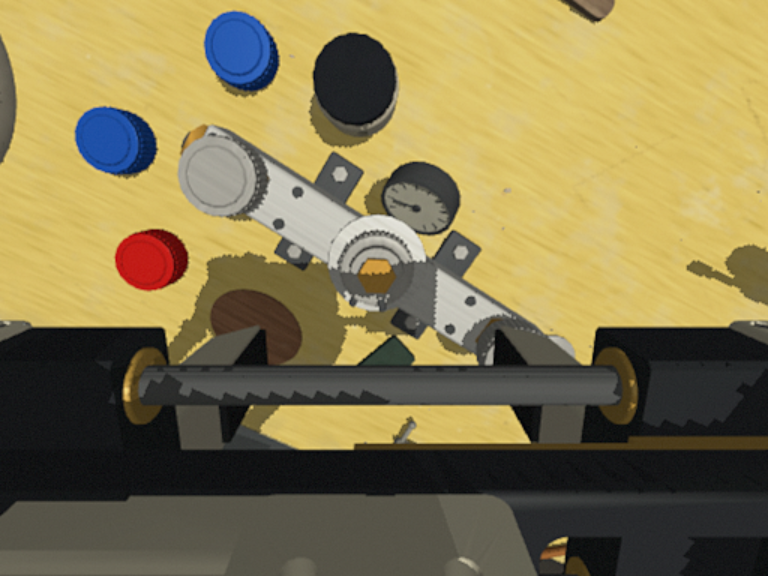

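The wrist view (768-px copy) shows the post at (377,275), the left cap top at (217,175), the right cap half hidden at (500,340), and the blue and red decoys off the bar. Two small dark marks sit on the collar's front side at about (352,300) and (383,305). I'll take a second, closer view.

```bash
python3 -m pendant '{"dp":[[-0.03,0.0,0.03],[-0.06,0,0.06],[-0.06,0,0.06],[-0.06,0,0.06]],"rotation":[[0,0,0],[0,0,0],[0,0,0],[0,0,0]]}'
python3 - <<'E'
from h import *
o=get_obs(); c=save('wrist','w2.png'); print(o['tool_pos'],o['tcp_rot'],o['time'])
P=wpose(o,c); np.save('pics/w2.npy',P)
u,v=proj(c,(512,-52,90),P); print(u,v)
u,v=int(u),int(v)
i=cv2.imread('pics/w2.png')
a=cv2.resize(i,(512,384))[:,:]
b=cv2.resize(i[v-45:v+45,u-45:u+45],(570,570),interpolation=cv2.INTER_CUBIC); b=np.clip(b*1.6,0,255).astype('uint8')
cv2.imwrite('pics/w2b.png',b); cv2.imwrite('pics/w2full.png',cv2.resize(i,(768,576))); print(u-45,v-45)
E
```

```text
time: 1.95
tool_pos: [459.6, -81.1, 167.6]
tcp_rot: [3.14, -0.002, 0.465]
contact_force: [0.5, -0.8, 1.3]
grip_width: 89.6
finger_force: 0.0
[459.63720049 -81.05295871 167.64226366] [ 3.14004913e+00 -1.50192511e-03  4.65467096e-01] 1.95
251.12669789073936 126.06376322887519
206 81
```

View pics/w2b.png

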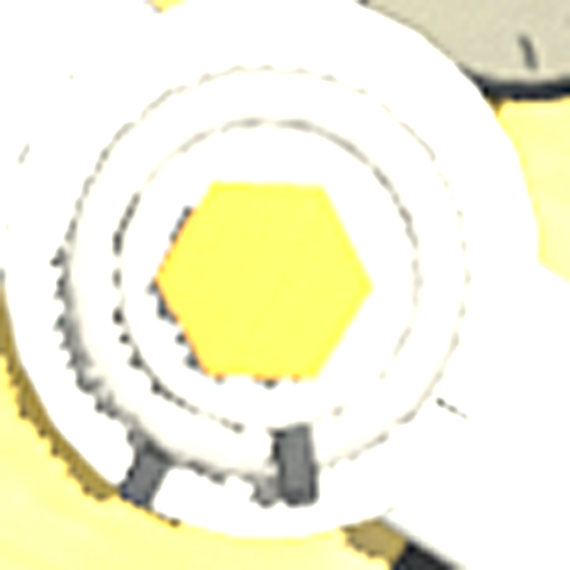

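View pics/w2full.png

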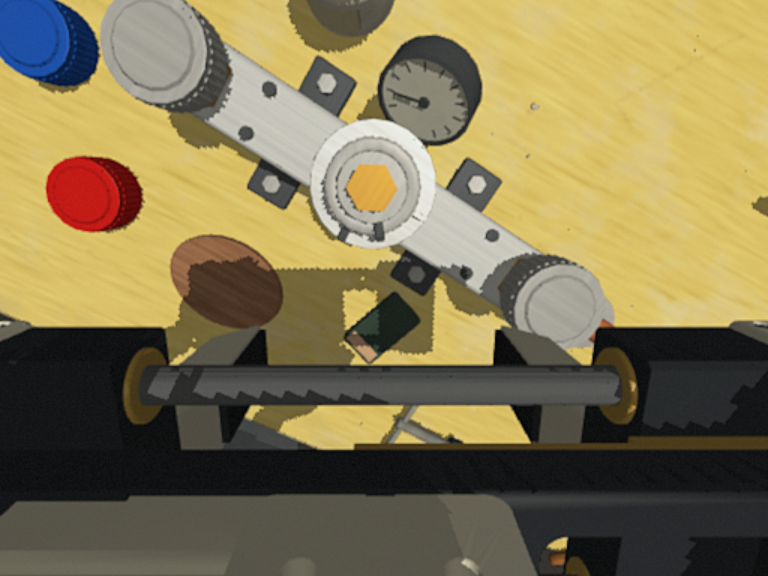

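The close crop shows the dark rib on the ring at image (252.6,154.4), the locked mark on the flange at (228.9,156), and the thin open mark at (275,145). The post is at (247.7,125.2), the left cap top at (102.7,32) and the right cap top at (368.7,203).

Run:
```python
from h import *
c1,c2=cal('w1.png'),cal('w2.png');P1,P2=np.load('pics/w1.npy'),np.load('pics/w2.npy');t,s=cal('top0.png'),cal('scene0.png')
post=[ray(c1,251.3,183.3,P1),ray(c2,247.7,125.2,P2)]
L=[ray(c1,144.7,116.7,P1),ray(c2,102.7,32,P2)]
print('post',tri(post),'L',tri(L))
print('all',tri(post+[ray(t,256.8,191.4),ray(s,251.8,177.2)])[0],tri(L+[ray(t,222.6,189),ray(s,218.6,189)])[0])
po=atz(post[1],107);l=atz(L[1],105);r=atz(ray(c2,368.7,203.3,P2),105);print(po,l,r,atz(post[0],107),atz(L[0],105))
rib=atz(ray(c2,252.6,154.4,P2),88);mk=atz(ray(c2,228.9,156,P2),68);om=atz(ray(c2,206+452/6.333,81+408/6.333,P2),67);ctr=atz(ray(c2,206+267/6.333,81+267/6.333,P2),91)
yaw=np.arctan2(-(l-r)[0],(l-r)[1]);print('ctr',ctr,'yaw',yaw,np.hypot(*(l-r)[:2]))
for n,p in [('rib',rib),('mark',mk),('open',om)]:
    d=p-po;print(n,np.hypot(d[0],d[1]),(np.arctan2(d[1],d[0])-yaw-np.pi+np.pi)%(2*np.pi)-np.pi)
```

```text
post (array([511.87337334, -49.46398395, 102.0952266 ]), [np.float64(0.22437390222286654), np.float64(0.22437390222279235)]) L (array([523.58287163,  72.11379379,  99.69284322]), [np.float64(0.3865549045245032), np.float64(0.38655490452454844)])
all [512.0160751  -50.71423928 102.4661783 ] [523.66003201  69.04986583 102.54864651]
[511.92246773 -49.28679503 107.        ] [523.21173954  69.54927334 105.        ] [ 500.64589208 -164.30609211  105.        ] [513.02792013 -49.17243033 107.        ] [524.77506246  70.0871665  105.        ]
ctr [512.99281431 -48.849599    91.        ] yaw -0.09619705445047429 234.94158724988998
rib 24.550659298275267 0.7106222588212638
mark 33.44627620285552 -0.001391455318706658
open 32.07734638551014 1.5038347906697256
```

Collar angle is about 0.71 rad, and the mark (0) and open mark (1.5) fall where they should. Going onto the collar with TCP at (512.3,-50,72).

```bash
python3 -m pendant '{"dp":[[0.03,-0.002,0],[0.061,-0.004,0.01],[0.061,-0.004,0.035],[0.061,-0.004,0.060],[0.061,-0.004,0.080],[0.061,-0.004,0.095],[0.061,-0.004,0.095],[0.061,-0.004,0.095]],"rotation":[[0,0,0],[0,0,0],[0,0,0],[0,0,0],[0,0,0],[0,0,0],[0,0,0],[0,0,0]]}' 0.09
python3 -m pendant '{"dp":[[0,0,0],[0,0,0],[0,0,0],[0,0,0],[0,0,0],[0,0,0],[0,0,0],[0,0,0]],"rotation":[[0,0,0],[0,0,0],[0,0,0],[0,0,0],[0,0,0],[0,0,0],[0,0,0],[0,0,0]]}' 0.045
```

```text
time: 3.0
tool_pos: [512.4, -48.9, 72.5]
tcp_rot: [3.14, -0.001, 0.468]
contact_force: [-0.5, -1.1, -0.5]
grip_width: 90.1
finger_force: 0.0
time: 4.0
tool_pos: [512.3, -49.8, 71.9]
tcp_rot: [3.14, -0.001, 0.468]
contact_force: [2.1, -4.9, -0.6]
grip_width: 51.6
finger_force: 30.0
```

Gripped at 51.6 mm. Clockwise from above is +z in the tool frame (tool z points down).

```bash
python3 -m pendant '{"dp":[[0,0,0],[0,0,0],[0,0,0],[0,0,0],[0,0,0],[0,0,0],[0,0,0],[0,0,0]],"rotation":[[0,0,0.12],[0,0,0.24],[0,0,0.36],[0,0,0.48],[0,0,0.60],[0,0,0.71],[0,0,0.71],[0,0,0.71]]}' 0.045
python3 -c "from h import *;print(get_obs()['moment'])"
```

```text
time: 5.0
tool_pos: [512.3, -49.3, 71.9]
tcp_rot: [3.141, -0.002, -0.24]
contact_force: [2.7, -4.4, -1.8]
grip_width: 51.3
finger_force: 30.0
[-0.5052393  -0.46239379 -0.12359221]
```

```bash
python3 -m pendant '{"dp":[[0,0,0],[0,0,0],[0,0,0],[0,0,-0.04],[0,0,-0.09],[-0.03,0,-0.095],[-0.06,0,-0.095],[-0.06,0,-0.095]],"rotation":[[0,0,0],[0,0,0],[0,0,0],[0,0,0],[0,0,0],[0,0,0],[0,0,0],[0,0,0]]}' 0.09
python3 -m pendant '{"dp":[[0,0,0],[0,0,0]],"rotation":[[0,0,0],[0,0,0]]}'
python3 - <<'E'
from h import *
o=get_obs(); c=save('wrist','w3.png')
P=wpose(o,c); np.save('pics/w3.npy',P)
print(proj(c,(512.2,-49.3,107),P),proj(c,(523.7,69.8,105),P))
i=cv2.imread('pics/w3.png'); j=np.clip(i[70:230,:400]*1.0,0,255).astype('uint8')
u,v=map(int,proj(c,(512,-50,90),P));print(u-45,v-45)
b=np.clip(cv2.resize(i[v-45:v+45,u-45:u+45],(400,400),interpolation=cv2.INTER_CUBIC)*1.2,0,255).astype('uint8')
a=np.zeros((400,400,3),'uint8'); ul,vl=map(int,proj(c,(523.7,69.8,105),P)); y0=max(0,vl-50);x0=max(0,ul-50);print('L',x0,y0)
q=cv2.resize(i[y0:y0+100,x0:x0+100],(400,400)); cv2.imwrite('pics/w3b.png',np.hstack([b,q]))
E
```

```text
time: 6.0
tool_pos: [451.6, -33.6, 166.9]
tcp_rot: [-3.142, 0.001, -0.242]
contact_force: [-0.1, -0.2, 0.7]
grip_width: 90.0
finger_force: 0.0
time: 6.25
tool_pos: [454.1, -34.5, 166.6]
tcp_rot: [3.142, -0.0, -0.242]
contact_force: [-0.3, 0.4, -0.8]
grip_width: 89.9
finger_force: 0.0
(np.float64(254.05978490695543), np.float64(125.89513904995643)) (np.float64(99.87355371211828), np.float64(148.98598096076375))
209 80
L 49 98
```

View pics/w3b.png

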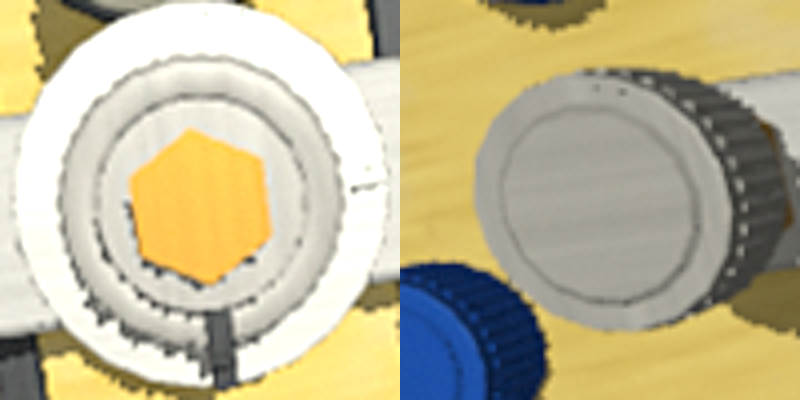

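The rib now lines up with the locked mark: rib at (218,330) and mark at (228,372) in the crop, both in line with the post. The left cap top centre is at wrist (99.8,148), within 1 px of my prediction, so the cap is at (523.8,69.5). Going to the cap with yaw 0.6, to leave room to turn either way.

```bash
python3 - <<'E'
from h import *
c=cal('w3.png');P=np.load('pics/w3.npy')
po=atz(ray(c,254,126.6,P),107)
for u,v,z in [(258,153.1,89),(260.3,164.4,68)]:
    d=atz(ray(c,u,v,P),z)-po; print(np.hypot(d[0],d[1]),(np.arctan2(d[1],d[0])+.096)%(2*np.pi)-np.pi)
print(po,atz(ray(c,99.8,148,P),105))
E
python3 -m pendant '{"dp":[[0.010,-0.030,0],[0.020,-0.060,0],[0.032,-0.090,0],[0.0426,-0.1180,0],[0.0426,-0.1180,0.02],[0.0426,-0.118,0.035],[0.0426,-0.118,0.045],[0.0426,-0.118,0.045]],"rotation":[[0,0,-0.17],[0,0,-0.34],[0,0,-0.51],[0,0,-0.68],[0,0,-0.84],[0,0,-0.84],[0,0,-0.84],[0,0,-0.84]]}' 0.07
```

```text
22.24465087960841 0.005602185067736798
35.35991293428644 0.019714688931295576
[511.712822   -49.13432661 107.        ] [524.41996839  69.57463427 105.        ]
time: 7.3
tool_pos: [522.6, 69.6, 121.0]
tcp_rot: [-3.141, 0.001, 0.595]
contact_force: [0.0, 0.3, -0.6]
grip_width: 69.7
finger_force: 0.0
```

Collar is at 0.00 ±0.02. Descending and gripping the cap.

```bash
python3 -m pendant '{"dp":[[0.001,0.001,0.015],[0.001,0.001,0.030],[0.001,0.001,0.040],[0.001,0.001,0.045],[0.001,0.001,0.045]],"rotation":[[0,0,0],[0,0,0],[0,0,0],[0,0,0],[0,0,0]]}' 0.07
python3 -m pendant '{"dp":[[0,0,0],[0,0,0],[0,0,0],[0,0,0],[0,0,0],[0,0,0]],"rotation":[[0,0,0],[0,0,0],[0,0,0],[0,0,0],[0,0,0],[0,0,0]]}' 0.043
python3 -c "from h import *;print(get_obs()['moment'])"
```

```text
time: 7.92
tool_pos: [524.3, 69.7, 76.4]
tcp_rot: [-3.141, 0.001, 0.598]
contact_force: [0.1, 0.5, 0.5]
grip_width: 69.7
finger_force: 0.0
time: 8.68
tool_pos: [524.7, 69.7, 77.0]
tcp_rot: [3.141, -0.001, 0.598]
contact_force: [-0.3, 0.2, 4.5]
grip_width: 49.5
finger_force: 30.0
[0.03506908 0.09760823 0.01612511]
```

Gripped at 49.5 mm. Feeling it with a small anticlockwise turn first.

```bash
python3 -m pendant '{"dp":[[0,0,0],[0,0,0],[0,0,0],[0,0,0]],"rotation":[[0,0,-0.05],[0,0,-0.1],[0,0,-0.15],[0,0,-0.15]]}' 0.043
python3 -c "from h import *;o=get_obs();print(o['moment'],o['tcp_rot'],o['joint_positions'].round(3))"
```

```text
time: 9.18
tool_pos: [524.9, 69.9, 76.9]
tcp_rot: [3.141, -0.001, 0.746]
contact_force: [0.1, 1.6, 3.4]
grip_width: 49.4
finger_force: 30.0
[ 0.29737792 -0.14360948 -0.90809217] [ 3.14139789e+00 -1.28511132e-03  7.45647112e-01] [-1.300e-02  5.180e-01  1.707e+00  1.000e-03  9.160e-01  8.120e-01]
```

The moment is 0.9 N m against me, so anticlockwise is the tight way. The cap loosens clockwise (+z); I'll turn that way and follow the climb.

```bash
python3 -m pendant '{"dp":[[0,0,0],[0,0,0],[0,0,-0.0005],[0,0,-0.001],[0,0,-0.0015],[0,0,-0.002],[0,0,-0.0025],[0,0,-0.0025]],"rotation":[[0,0,0.1],[0,0,0.2],[0,0,0.3],[0,0,0.4],[0,0,0.5],[0,0,0.6],[0,0,0.7],[0,0,0.7]]}' 0.043
python3 -c "from h import *;o=get_obs();print(o['moment'],o['tcp_rot'])"
```

```text
time: 10.18
tool_pos: [524.4, 69.6, 79.1]
tcp_rot: [3.141, 0.0, 0.049]
contact_force: [0.3, 0.5, 2.4]
grip_width: 49.8
finger_force: 30.0
[ 0.03232923 -0.01573582 -0.0269664 ] [3.14115652e+00 1.62174033e-04 4.86728611e-02]
```

Turns easily. Continuing to about 85° from the seat.

```bash
python3 -m pendant '{"dp":[[0,0,-0.0005],[0,0,-0.001],[0,0,-0.0015],[0,0,-0.002],[0,0,-0.0025],[0,0,-0.003],[0,0,-0.003],[0,0,-0.003]],"rotation":[[0,0,0.12],[0,0,0.24],[0,0,0.36],[0,0,0.48],[0,0,0.60],[0,0,0.72],[0,0,0.8],[0,0,0.8]]}' 0.043
python3 -c "from h import *;o=get_obs();print(o['moment'],o['tcp_rot'])"
```

```text
time: 11.18
tool_pos: [524.1, 69.7, 81.7]
tcp_rot: [3.141, 0.001, -0.75]
contact_force: [0.9, -0.3, -2.0]
grip_width: 49.5
finger_force: 30.0
[ 0.11123425 -0.10183058 -0.01956467] [ 3.14073342e+00  5.40404597e-04 -7.49666502e-01]
```

Gentle lift, watching the force.

```bash
python3 -m pendant '{"dp":[[0,0,-0.002],[0,0,-0.004],[0,0,-0.006],[0,0,-0.006]],"rotation":[[0,0,0],[0,0,0],[0,0,0],[0,0,0]]}' 0.043
python3 -c "from h import *;o=get_obs();print(o['moment'],o['tcp_rot'])"
```

```text
time: 11.68
tool_pos: [524.5, 69.7, 88.4]
tcp_rot: [-3.141, -0.0, -0.752]
contact_force: [0.6, 1.0, -1.5]
grip_width: 49.9
finger_force: 30.0
[ 0.07170167  0.00194594 -0.02979687] [-3.14141876e+00 -3.69101264e-04 -7.51900665e-01]
```

It lifts free, with only the cap's weight on the wrist.

```bash
python3 -m pendant '{"dp":[[0,0,-0.01],[0,0,-0.025],[0,0,-0.04],[0,0,-0.055],[0,0,-0.07],[0,0,-0.08],[0,0,-0.08],[0,0,-0.08]],"rotation":[[0,0,0],[0,0,0],[0,0,0],[0,0,0],[0,0,0],[0,0,0],[0,0,0],[0,0,0]]}' 0.043
python3 - <<'E'
from h import *
save('wrist','w4.png');save('scene','s4.png')
i=cv2.resize(cv2.imread('pics/s4.png')[110:250,180:310],None,fx=3.6,fy=3.6);j=cv2.resize(cv2.imread('pics/w4.png'),(448,336))
o=np.zeros((504,800,3),'uint8');o[:,:352]=i[:,:352] if False else cv2.resize(i,(352,379)).repeat(1,0)[:0].reshape(0,352,3) if False else 0
a=cv2.resize(i,(352,379));o[:379,:352]=a;o[:336,352:]=j;cv2.imwrite('pics/end.png',o)
E
```

```text
time: 12.68
tool_pos: [524.1, 69.7, 167.7]
tcp_rot: [3.141, 0.001, -0.752]
contact_force: [-0.0, 0.4, -1.0]
grip_width: 49.6
finger_force: 30.0
```

View pics/end.png

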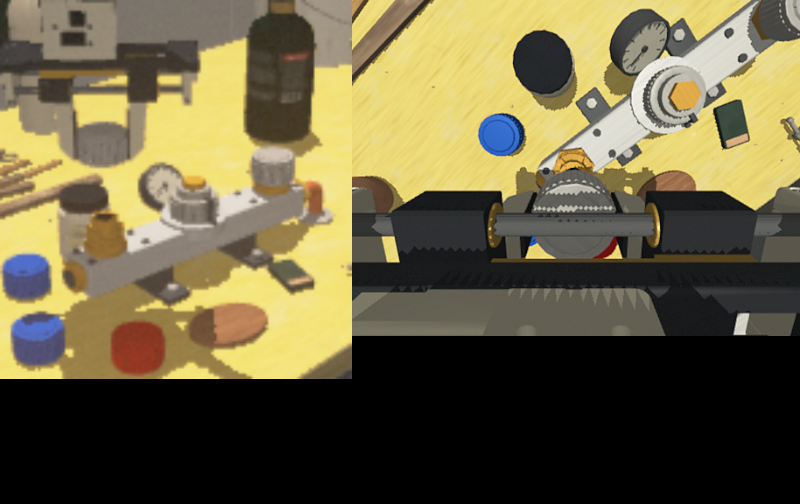

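The final view shows the cap upright between the fingers (composite (100,142)) and the bare brass spigot below it at (105,230). The right cap is seated at (272,168) and nothing around the manifold has moved. Handing in.

```bash
python3 -c "from h import *;print(workorder.close_job())"
```

```text
the job is handed in; nothing more can be done
None
```

The job is handed in, with no verdict returned: the collar is at its locked mark (measured 0.00 ± 0.02 rad), and the left cap, which loosened clockwise, is held upright about 9 cm above its seat; in the last pictures the right cap is still on and nothing else has moved.

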